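# Hang stationery bins on a balance bar and trim it level

## Task

Hang the three stationery bins by their hooks on the pivoting bar of the balance rack, alternating sides: first one of the small bins on the left arm (as the robot sees it), then the large red bin on the right arm, then the other small bin on the left arm, letting go of each before taking the next, and never letting the bar tip onto its stop. The bins differ in weight from day to day, so shift a hanging bin along the bar as needed until the bar rests level with all three hanging free. Leave the rest of the desk undisturbed.

Things in the scene. Friction and masses are not known exactly. Their poses are not given: they have to be found in the camera images.
- rack: fixed balance rack: dark steel foot plate 130 x 200 x 12 mm, post 20 mm in diameter in the middle, carrying the bar's pivot 230 mm above the desk. Origin: centre of its underside; the bar runs along the rack's y, +y being the left arm; x points away from the robot, z up. It stands turned by up to 0.2 rad
- pivot (a point): centre of the pivot, on the bar's centre line, 230 mm above the desk; axes as the rack's (they do not tilt with the bar). A black bearing hub of 14 mm radius reaches 20 mm to either side in x
- bar (a joint): tilt of the bar, rad; it turns about the rack's x: 0 level, positive raises the left (+y) end, stops at -0.32 and +0.32. Spring-centred, about 1.2 N m per rad (1 N hung 100 mm from the pivot tilts it 0.08 rad), damped, settles in about 1 s. Bare rod 12 mm in diameter, 170 mm to each side, red end knobs 22 mm in diameter, 10 mm long. Hanging bins stay put along it and slide when pushed
- bar_left (a point): left end of the bar's rod on its centre line (170 mm from the pivot), moves with the bar
- bar_right (a point): right end of the bar's rod on its centre line (170 mm from the pivot), moves with the bar
- small_blue: small blue open-topped stationery bin, 46 x 46 mm, 65 mm tall, about 0.2 kg (varies up to 20 %), loose, upright. A steel hook rises above it, 20 mm wide (y): a leg at x = -20 mm, a roof over the bin's centre, a lip at x = +20 mm; it opens towards +x, its mouth reaching from the bin's rim at z = 65 to the lip at z = 105 mm. Origin: centre of the underside, z up
- small_blue_seat (a point): point under the hook's roof, 120 mm above the bin's underside, where the bar's centre line comes when the bin hangs; axes as the bin's. The roof is an upside-down V, 36 mm wide inside along x. On the roof stands a black grip tab, 10 mm (x) by 26 mm (y), from 10 to 52 mm above this point: pinch it across x at 35 mm above
- small_green: small green open-topped stationery bin, 46 x 46 mm, 65 mm tall, about 0.2 kg (varies up to 20 %), loose, upright. A steel hook rises above it, 20 mm wide (y): a leg at x = -20 mm, a roof over the bin's centre, a lip at x = +20 mm; it opens towards +x, its mouth reaching from the bin's rim at z = 65 to the lip at z = 105 mm. Origin: centre of the underside, z up
- small_green_seat (a point): point under the hook's roof, 120 mm above the bin's underside, where the bar's centre line comes when the bin hangs; axes as the bin's. The roof is an upside-down V, 36 mm wide inside along x. On the roof stands a black grip tab, 10 mm (x) by 26 mm (y), from 10 to 52 mm above this point: pinch it across x at 35 mm above
- large_red: large red open-topped stationery bin, 62 x 62 mm, 85 mm tall, about 0.4 kg (varies up to 30 %), loose, upright. A steel hook rises above it, 20 mm wide (y): a leg at x = -20 mm, a roof over the bin's centre, a lip at x = +20 mm; it opens towards +x, its mouth reaching from the bin's rim at z = 85 to the lip at z = 125 mm. Origin: centre of the underside, z up
- large_red_seat (a point): point under the hook's roof, 140 mm above the bin's underside, where the bar's centre line comes when the bin hangs; axes as the bin's. The roof is an upside-down V, 36 mm wide inside along x. On the roof stands a black grip tab, 10 mm (x) by 26 mm (y), from 10 to 52 mm above this point: pinch it across x at 35 mm above
- topiary: bystander: small ball-shaped plant in a white pot, 80 mm across, 165 mm tall; origin under its centre
- mug: bystander: white mug, 76 mm across, 90 mm tall, handle at its +y; origin under its centre
- punch: bystander: hole punch lying flat, 110 x 55 x 60 mm; origin under its centre

How it is judged (in metres and radians):
On the way, in this order (a step that is already met when the one before it is completed fails the run):
1. one small bin hangs on the left arm, let go of (((y of small_blue_seat in the frame of pivot between 0.03 and 0.18 m and x of small_blue_seat in the frame of pivot between -0.022 and 0.022 m and z of small_blue_seat in the frame of pivot between -0.075 and 0.075 m and height (world z) of small_blue above 0.02 m and contact force between small_blue and the fingers below 0.1 N and contact force between small_blue and rack above 0.3 N) or (y of small_green_seat in the frame of pivot between 0.03 and 0.18 m and x of small_green_seat in the frame of pivot between -0.022 and 0.022 m and z of small_green_seat in the frame of pivot between -0.075 and 0.075 m and height (world z) of small_green above 0.02 m and contact force between small_green and the fingers below 0.1 N and contact force between small_green and rack above 0.3 N))), for 0.2 s.
2. the large bin hangs on the right arm, let go of (y of large_red_seat in the frame of pivot between -0.18 and -0.03 m and x of large_red_seat in the frame of pivot between -0.022 and 0.022 m and z of large_red_seat in the frame of pivot between -0.075 and 0.075 m and height (world z) of large_red above 0.02 m and contact force between large_red and the fingers below 0.1 N and contact force between large_red and rack above 0.3 N), for 0.2 s.
3. both small bins hang on the left arm and the large one on the right, let go of (all of step 2 and y of small_blue_seat in the frame of pivot between 0.03 and 0.18 m and x of small_blue_seat in the frame of pivot between -0.022 and 0.022 m and z of small_blue_seat in the frame of pivot between -0.075 and 0.075 m and height (world z) of each of small_blue, small_green above 0.02 m and contact force between each of small_blue, small_green and the fingers below 0.1 N and contact force between each of small_blue, small_green and rack above 0.3 N and y of small_green_seat in the frame of pivot between 0.03 and 0.18 m and x of small_green_seat in the frame of pivot between -0.022 and 0.022 m and z of small_green_seat in the frame of pivot between -0.075 and 0.075 m), for 0.2 s.
At the end, for the whole second after the job is handed in: Both small bins hang on the left arm and the large bin on the right arm, by their hooks, 30 to 180 mm from the pivot and off the desk, let go of and at rest (below 0.05 m/s), with the bar at rest within 0.03 rad (1.7 degrees) of level (all of step 3 and value of joint bar between -0.03 and 0.03 rad and velocity of joint bar between -0.05 and 0.05 rad/s and linear speed of each of small_blue, small_green, large_red below 0.05 m/s); the robot touches nothing.
It fails at once if the bar tipped onto its stop (0.30 rad or more) (value of joint bar above 0.3 rad or value of joint bar below -0.3 rad).
It fails at once if the topiary was disturbed (moved over 20 mm) (distance of topiary from where it was at the start of the episode above 0.02 m).
It fails at once if the mug was disturbed (moved over 20 mm) (distance of mug from where it was at the start of the episode above 0.02 m).
It fails at once if the punch was disturbed (moved over 20 mm) (distance of punch from where it was at the start of the episode above 0.02 m).
It also fails if it takes over 70 s, if anything falls off the work surface, if the arm or the gripper's body presses on something with over 40 N, if the wrist force passes 120 N, or if a joint passes its speed limit or range.

## Robot

A 6-joint arm with a two-finger parallel gripper is mounted at the origin on the work surface. World frame = base frame: x ahead of the robot, y to its left, z up, the work surface at z = 0. Lengths are in mm, angles in rad, forces in N, time in s.
With the tool pointing down it reaches from about 225 to 875 mm from the base axis. Payload 3.4 kg.
Tool frame: the origin (TCP) lies at the centre of the arm's flange, where the gripper is bolted on; the fingertips stand 173 mm ahead of it and the grasp point (between the pads) lies 155 mm ahead of it; z points along the fingers, y is the line along which they close (so a half turn about z gives the same grasp; the last joint's range is limited). The gripper opens to 85 mm and grips with 20 to 120 N. Pads are 22 mm wide; open, the fingers measure 114 mm over their backs; the gripper's body (76 mm by 85 mm) begins 54 mm behind the grasp point. The pads swing forward as they close: fully open they stand 13 mm farther back than shut.
Start: joints at [-1.358, 0.276, 1.505, -0, 1.361, -0.121], TCP at [188.387, -543.281, 404.728] pointing down, gripper open.
Joint ranges: [-2.89, 2.89], [-0.75, 2.08], [0.22, 2.7], [-1.18, 4.32], [0.11, 2.71], [-2.7, 2.7]. Speed limits (rad/s): [2.57, 2.57, 3.14, 3.14, 3.14, 3.14].

## Interface

Orientations are given as a unit quaternion [x, y, z, w].
In Python, from cell import monitor, read_camera, workorder gives the robot as it stands. The module is installed in compiled form; this text tells all that it offers.
- The arm moves only by the tool step_arm, never from a script. Its argument "plan" is a list of rows, each a list of 2 entries, a list of its own where there are three numbers: the shift along the world's x, y, z in mm, then the turn about the world's z in degrees. A call has 1 to 20 rows; each row shifts and turns the commanded pose from where the row before left it; what a row does not reach is not made up. A row lasts 1/8 s, in which the tool goes at most 62.5 mm and 10.7 degrees, less where a joint would pass 70% of its speed; a pose out of reach is approached as far as the arm can. A call is refused whole if a number of a shift passes 62.5 or a number of a turn 10.7, either way. A call with a gripper value outside its range is refused whole. "hand" is the closure, from -1 (fully open) to 1 (shut), set as the call begins (left out, the last holds). The fingers move at their own pace and stop on an object; the grip force is fixed at half the most. Time passes only in rows, so rows that do not move let the fingers close. It gives the time, the measured TCP pose, the force, the opening and the grip force at its end, in the units of the state.
- monitor.get_state(): the state, without advancing time (a new reading comes with each control period).
- read_camera(name): name is "side" or "top" or "wrist"; returns a dict with "image" (384x512x3 uint8, red, green, blue), "intrinsics" (3x3 intrinsics, pixels), "D" ([k1, k2, p1, p2, k3] as OpenCV has them; the pictures are not rectified), "rvec" (rotation vector, rad) and "tvec" (3), from world to camera coordinates, as OpenCV has them. Camera axes: x right, y down, z forward; pixel columns grow to the right and rows downward; lengths in mm; the calibration is good to about 2 mm. A picture is of the moment at which its call begins. There is no depth.
- workorder.finish_job(): hands the job in; it is judged then, once.
The state is a dict: "clock": time; "joint_positions": joint angles; "dq": joint speeds; "joint_efforts": joint torques, N m; "tool_pos": TCP position; "tcp_rot": TCP orientation; "ft_force": force on the tool from outside, world axes, zero at the start; "wrist_torque": the same for the moment, N m; "gripper_width": opening from 0.0 (shut) to 1.0 (fully open); "grip_force": force on a finger pad.
Only numpy, scipy, OpenCV 4.12 (cv2) and the standard library are available. Lean on these libraries where they do the work, as an engineer would, in place of code of your own. Each camera call takes 0.05 s, during which the arm holds its last target. There are 200 camera calls.

## Working session

There is one attempt and no reset: what is moved stays moved. The work goes in short steps, Python scripts to look and compute and a tool call to move; the robot and the scene stay as the last step left them, time stands still between calls to the robot, and variables do not carry over. Pictures are saved under pics/ and viewed, at most 10 in all, crops included, and the job is handed in when it is done.

Besides the shell and the picture viewer there is one more tool, called after "Request:" as name([rows], argument=value, ...), one row to a line, values as JSON. step_arm: Moves the arm, as the interface text tells. Its arguments: {"type":"object","properties":{"plan":{"type":"array"},"hand":{"type":"number"}},"required":["plan"]}

```bash
mkdir -p pics; cat > h.py <<'E'
import numpy as np, cv2
from cell import monitor, read_camera, workorder
def proj(c,P):
    return cv2.projectPoints(np.array(P,float).reshape(-1,3),c["rvec"],c["tvec"],c["intrinsics"],c["D"])[0].reshape(-1,2)
def ray(c,p):
    u=cv2.undistortPoints(np.array([[p]],float),c["intrinsics"],c["D"]).ravel()
    R=cv2.Rodrigues(np.array(c["rvec"],float))[0]; t=np.array(c["tvec"],float).ravel()
    d=R.T@np.array([u[0],u[1],1]); return -R.T@t, d/np.linalg.norm(d)
def atz(c,p,z):
    o,d=ray(c,p); return o+d*(z-o[2])/d[2]
def tri(obs):
    A=0;b=0
    for c,p in obs:
        o,d=ray(c,p); M=np.eye(3)-np.outer(d,d); A=A+M; b=b+M@o
    X=np.linalg.solve(A,b); return X,[np.linalg.norm(proj(c,X)[0]-p) for c,p in obs]
E
python3 - <<'E'
from h import *
import pickle
C={n:read_camera(n) for n in("side","top","wrist")}
pickle.dump(C,open("c0.pkl","wb"))
for n in C: print(n, ray(C[n],(256,192)))
cv2.imwrite("pics/a.png",cv2.resize(np.vstack([np.hstack([C["side"]["image"],C["top"]["image"]])])[:,:,::-1],(800,300)))
for n in("side","top"): cv2.imwrite(f"pics/{n}0.png",cv2.resize(C[n]["image"][:,:,::-1],(800,600),interpolation=cv2.INTER_CUBIC))
print({k:np.round(v,3) for k,v in monitor.get_state().items()})
E
```

```text
side (array([ 430.49348321,  800.6691731 , 1023.4577805 ]), array([ 0.05564974, -0.67145414, -0.73895361]))
top (array([ 358.29388316,    8.62454437, 1340.33453715]), array([ 0.10024713, -0.01637633, -0.99482779]))
wrist (array([ 258.05291804, -517.6362377 ,  374.09363273]), array([-0.27488524, -0.09258685, -0.95700877]))
{'clock': np.float64(0.15), 'joint_positions': array([-1.358,  0.276,  1.506,  0.   ,  1.361, -0.121]), 'dq': array([ 0.001, -0.   , -0.005, -0.002, -0.   ,  0.   ]), 'joint_efforts': array([ 3.0000e-03, -4.1714e+01, -2.4603e+01,  0.0000e+00,  8.0000e-03,
       -0.0000e+00]), 'tool_pos': array([ 188.368, -543.097,  404.054]), 'tcp_rot': array([ 0.986,  0.166, -0.   , -0.001]), 'ft_force': array([ 0.323, -0.01 ,  0.139]), 'wrist_torque': array([ 0.011, -0.044, -0.002]), 'grip_force': np.float64(0.0), 'gripper_width': np.float64(1.005)}
```

View pics/side0.png

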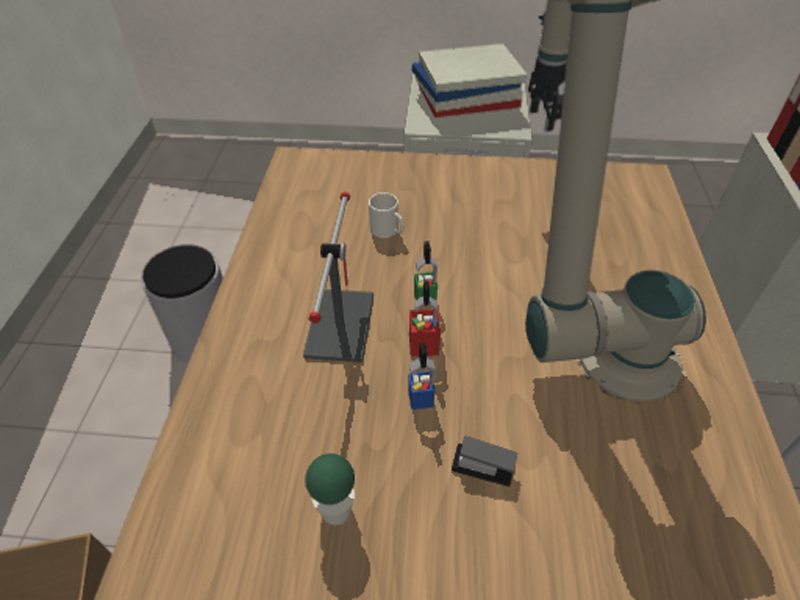

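View pics/top0.png

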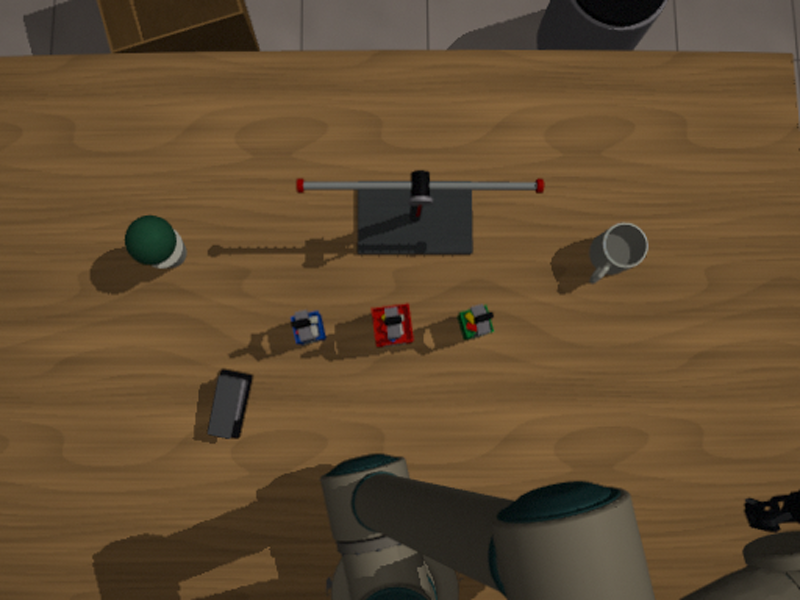

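The side view shows the rack with its hub at about (333,250) and knobs at (345,196) and (315,317). The tabs are green (427,250), red (426,293) and blue (423,355). The top view shows the hub at (421,186), with the bins blue, red and green from left to right at (303,323), (393,321) and (484,317). Next I'll enlarge both views.

```bash
python3 - <<'E'
from h import *
import pickle
C=pickle.load(open("c0.pkl","rb"))
def crop(n,x0,y0,w,h,s):
    im=C[n]["image"][y0:y0+h,x0:x0+w,::-1]
    im=cv2.resize(im,None,fx=s,fy=s,interpolation=cv2.INTER_CUBIC)
    for k in range(0,w,10): cv2.putText(im,str(x0+k),(k*s,8),0,.3,(255,255,255)); cv2.line(im,(k*s,10),(k*s,16),(255,255,255))
    for k in range(0,h,10): cv2.putText(im,str(y0+k),(0,k*s+4),0,.3,(255,255,255)); cv2.line(im,(20,k*s),(26,k*s),(255,255,255))
    cv2.imwrite(f"pics/{n}c.png",im)
crop("side",190,118,98,148,4)
crop("top",175,105,190,125,4)
E
```

```text
(no output)
```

View pics/sidec.png

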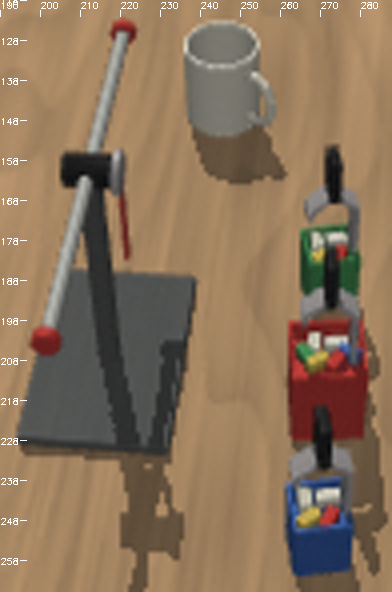

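View pics/topc.png

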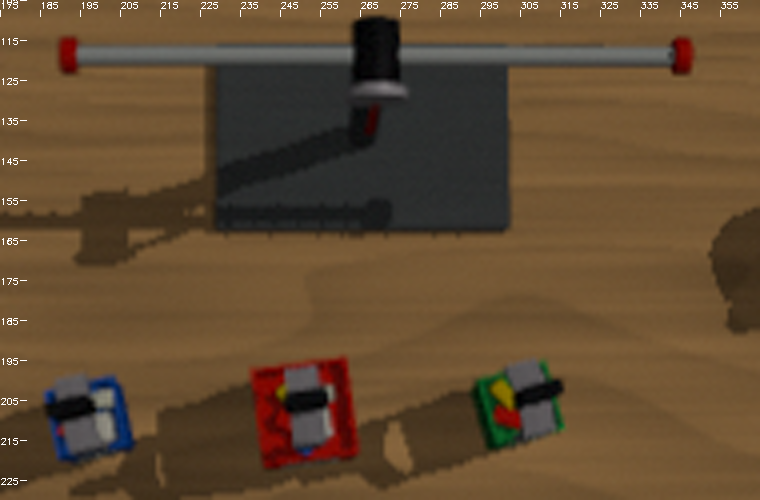

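The enlarged crops show the knobs at side (201.5,203.2) and (220.8,125.5), and at top (192.3,118.8) and (345.8,118.8). The tab tops are:

| Tab | Side | Top |
|---|---|---|
| green | (273.3,155.5) | (309.5,203.3) |
| red | (273,180) | (251.5,205) |
| blue | (270.3,220.5) | (192.5,207) |

All the hooks open away from the robot.

```bash
python3 - <<'E'
from h import *
import pickle
C=pickle.load(open("c0.pkl","rb")); s,t=C["side"],C["top"]
L,e1=tri([(s,(201.5,203.2)),(t,(192.3,118.8))]);R,e2=tri([(s,(220.8,125.5)),(t,(345.8,118.8))])
print("L",L,e1,"R",R,e2,"mid",(L+R)/2,"yaw",np.degrees(np.arctan2(-(L-R)[0],(L-R)[1])),"len",np.linalg.norm(L-R))
for n,a,b in[("green",(273.3,155.5),(309.5,203.3)),("red",(273,180),(251.5,205)),("blue",(270.3,220.5),(192.5,207))]:
    print(n,*tri([(s,a),(t,b)]))
# tab long-axis yaw & bin rim-edge yaw from top
f=lambda x,y:(175+x/4,105+y/4)
for n,z,a,b in[("green",172,(514,402),(563,384)),("greenbin",65,(496,450),(562,430)),("red",192,(285,403),(327,397)),("redbin",85,(268,468),(358,455)),("blue",172,(48,413),(95,402)),("bluebin",65,(65,462),(132,445))]:
    d=atz(t,f(*a),z)-atz(t,f(*b),z); print(n,np.degrees(np.arctan2(-d[0],d[1])),np.linalg.norm(d), (atz(t,f(*a),z)+atz(t,f(*b),z))/2)
# rim centres of bins in top picture
for n,z,P in[("green",65,[(474,385),(545,362),(562,430),(496,450)]),("red",85,[(251,370),(346,358),(358,455),(268,468)]),("blue",65,[(45,390),(113,377),(132,445),(65,462)])]:
    print(n,np.mean([atz(t,f(*p),z) for p in P],0))
E
```

```text
L [638.7745604  134.02556807 229.76192827] [np.float64(0.18178331878288362), np.float64(0.22215061892788018)] R [ 636.34558801 -217.08116209  230.79179227] [np.float64(0.15611545916494027), np.float64(0.23351894014138094)] mid [637.5600742  -41.52779701 230.27686027] yaw -0.3963684956892463 len 351.11664228465077
green [ 448.80542721 -135.74910829  179.22190248] [np.float64(0.35661985334097734), np.float64(0.5086242727003928)]
red [443.94226966   0.45383966 201.76359727] [np.float64(0.2594513345732752), np.float64(0.3451384640166425)]
blue [442.97622014 138.3780244  177.56752109] [np.float64(0.5483335220693635), np.float64(0.6667920013578903)]
green 19.559611598507143 31.00298304394125 [ 448.28616921 -136.88109963  172.        ]
greenbin 16.21232160748138 44.53650478213914 [ 426.3228749  -143.46119972   65.        ]
red 7.653264664446398 24.535187976331443 [4.43878023e+02 4.28020594e-01 1.92000000e+02]
redbin 7.6985538017723325 57.31001770459589 [412.96602335  -4.40856938  85.        ]
blue 12.75942775405712 28.33565867200085 [442.10114181 138.20072513 172.        ]
bluebin 13.800509881936664 44.1797410012447 [420.12358467 132.68078411  65.        ]
green [ 447.80920513 -137.60570905   65.        ]
red [ 4.43855463e+02 -1.06719209e-01  8.50000000e+01]
blue [442.65711089 138.9872338   65.        ]
```

Request:
step_arm([
  [[15.9,42.6,0],5.25],
  [[15.9,42.6,0],5.25],
  [[15.9,42.6,0],5.25],
  [[15.9,42.6,0],5.25],
  [[15.9,42.6,0],5.25],
  [[15.9,42.6,0],5.25],
  [[15.9,42.6,0],5.25],
  [[15.9,42.6,0],5.25],
  [[15.9,42.6,0],5.25],
  [[15.9,42.6,0],5.25],
  [[15.9,42.6,0],5.25],
  [[15.9,42.6,0],5.25],
  [[15.9,42.6,0],5.25],
  [[15.9,42.6,0],5.25],
  [[15.9,42.6,0],5.25],
  [[15.9,42.6,0],5.25],
  [[0,0,0],0],
  [[0,0,0],0],
], hand=-1)

```text
clock: 2.4
tool_pos: [442.4, 138.1, 404.3]
tcp_rot: [0.622, 0.783, -0.001, -0.0]
ft_force: [-0.4, -1.2, -0.3]
gripper_width: 0.999
grip_force: 0.0
```

Request:
step_arm([
  [[0,0,-25],0],
  [[0,0,-30],0],
  [[0,0,-25],0],
  [[0,0,-14],0],
  [[0,0,0],0],
  [[0,0,0],0],
])

```text
clock: 3.15
tool_pos: [443.2, 138.1, 311.6]
tcp_rot: [0.622, 0.783, 0.001, 0.001]
ft_force: [-0.8, 0.5, -0.3]
gripper_width: 1.0
grip_force: 0.0
```

Request:
step_arm([
  [[0,0,0],0],
  [[0,0,0],0],
  [[0,0,0],0],
  [[0,0,0],0],
  [[0,0,0],0],
  [[0,0,0],0],
  [[0,0,0],0],
  [[0,0,0],0],
], hand=1)

```text
clock: 4.15
tool_pos: [442.9, 138.4, 310.8]
tcp_rot: [0.622, 0.783, 0.0, 0.0]
ft_force: [1.8, 0.3, 0.6]
gripper_width: 0.109
grip_force: 59.3
```

Request:
step_arm([
  [[0,0,15],0],
  [[0,0,30],0],
  [[0,0,40],0],
  [[5,-5,40],-2],
  [[15,-12,20],-3],
  [[25,-16,0],-3],
  [[25,-16,0],-3],
  [[20,-14,0],-2.2],
  [[8,-5.4,0],0],
  [[0,0,0],0],
  [[0,0,0],0],
  [[0,0,0],0],
  [[0,0,0],0],
])

```text
clock: 5.78
tool_pos: [540.3, 70.3, 456.0]
tcp_rot: [0.707, 0.707, 0.0, 0.0]
ft_force: [0.2, -0.7, -2.2]
gripper_width: 0.105
grip_force: 58.9
```

```bash
python3 - <<'E'
from h import *
print({k:np.round(v,3) for k,v in monitor.get_state().items() if k in("ft_force","tool_pos","wrist_torque")})
s,t=read_camera("side"),read_camera("top")
a=cv2.resize(s["image"][100:270,180:310,::-1],None,fx=3,fy=3,interpolation=2)
b=cv2.resize(t["image"][90:260,180:310,::-1],None,fx=3,fy=3,interpolation=2)
cv2.imwrite("pics/b1.png",np.hstack([a,b]))
F=[]
for _ in range(6): read_camera("top"); F.append(monitor.get_state()["ft_force"])
print(np.round(F,2),np.mean(F,0))
E
```

```text
{'tool_pos': array([540.318,  70.321, 455.98 ]), 'ft_force': array([ 0.221, -0.735, -2.185]), 'wrist_torque': array([ 0.046, -0.029, -0.052])}
[[-0.18 -0.15 -2.  ]
 [-0.33  0.35 -2.25]
 [-0.21  0.48 -2.15]
 [ 0.28  0.25 -2.25]
 [ 0.39  0.43 -1.86]
 [-0.29 -0.87 -1.51]] [-0.05631277  0.08155888 -2.00372961]
```

View pics/b1.png

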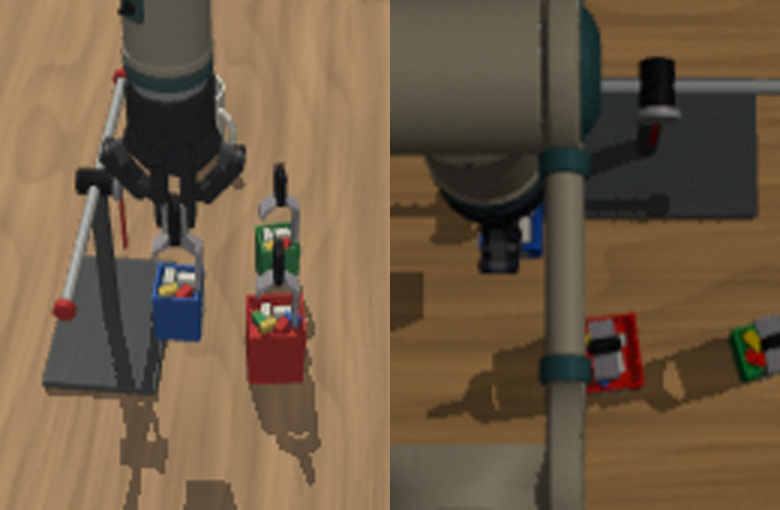

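The blue bin is held upright with its mouth facing the bar at the right height: roof at crop (180,245), lip at (157,263). It weighs about 2.0 N.

Request:
step_arm([
  [[15,0,0],0],
  [[25,0,0],0],
  [[25,0,0],0],
  [[20,0,0],0],
  [[9,0,0],0],
  [[3.5,0,0],0],
  [[0,0,-5],0],
  [[0,0,-12],0],
  [[0,0,-12],0],
  [[0,0,-5],0],
  [[0,0,0],0],
  [[0,0,0],0],
])

```text
clock: 7.68
tool_pos: [638.4, 69.9, 422.1]
tcp_rot: [0.708, 0.707, 0.0, 0.0]
ft_force: [0.3, -0.5, -2.3]
gripper_width: 0.108
grip_force: 59.0
```

Request:
step_arm([
  [[0,0,-4],0],
  [[0,0,-4],0],
  [[0,0,-4],0],
  [[0,0,-3],0],
  [[0,0,0],0],
  [[0,0,0],0],
])

```text
clock: 8.43
tool_pos: [638.4, 70.0, 406.8]
tcp_rot: [0.708, 0.707, 0.0, 0.0]
ft_force: [0.4, 0.3, -1.1]
gripper_width: 0.11
grip_force: 59.2
```

Request:
step_arm([
  [[0,0,-4],0],
  [[0,0,-3],0],
  [[0,0,-2],0],
  [[0,0,0],0],
  [[0,0,0],0],
  [[0,0,0],0],
])

```text
clock: 9.18
tool_pos: [638.3, 70.0, 397.8]
tcp_rot: [0.708, 0.707, 0.0, -0.0]
ft_force: [0.7, -0.2, 0.2]
gripper_width: 0.106
grip_force: 59.4
```

Request:
step_arm([
  [[0,0,0],0],
  [[0,0,0],0],
  [[0,0,0],0],
  [[0,0,0],0],
], hand=-1)

```text
clock: 9.68
tool_pos: [638.3, 69.9, 397.7]
tcp_rot: [0.708, 0.707, -0.0, -0.0]
ft_force: [0.4, 0.6, 0.2]
gripper_width: 0.941
grip_force: 0.0
```

Request:
step_arm([
  [[0,0,20],0],
  [[0,0,30],0],
  [[0,0,30],0],
  [[-20,-5,10],2],
  [[-40,-15,0],4],
  [[-45,-15,0],1.7],
  [[-45,-15,0],0],
  [[-35,-15,0],0],
  [[-9.3,-4.7,0],0],
  [[0,0,0],0],
  [[0,0,0],0],
])

```text
clock: 11.05
tool_pos: [445.2, 0.4, 487.7]
tcp_rot: [0.658, 0.753, 0.0, 0.0]
ft_force: [0.1, -0.0, 0.7]
gripper_width: 0.999
grip_force: 0.0
```

```bash
python3 - <<'E'
from h import *
s,t=read_camera("side"),read_camera("top")
a=cv2.resize(s["image"][100:270,180:310,::-1],None,fx=3,fy=3,interpolation=2)
b=cv2.resize(t["image"][90:260,180:310,::-1],None,fx=3,fy=3,interpolation=2)
cv2.imwrite("pics/b2.png",np.hstack([a,b]))
E
```

```text
(no output)
```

View pics/b2.png

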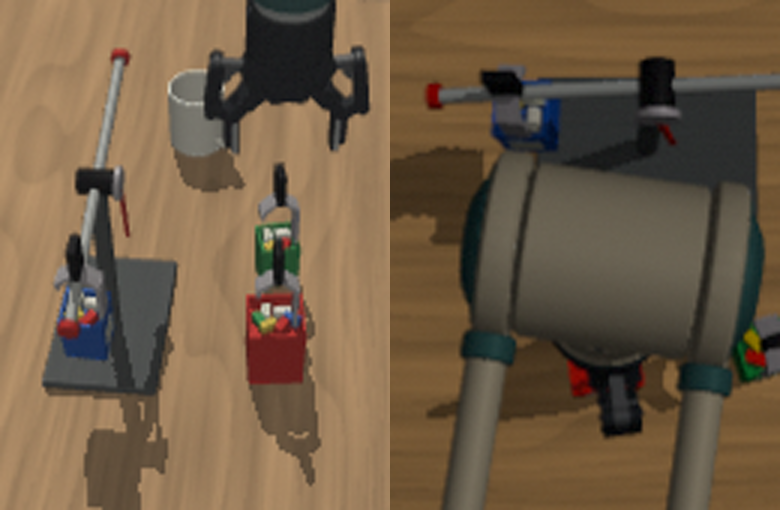

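Request:
step_arm([
  [[0,0,-30],0],
  [[0,0,-45],0],
  [[0,0,-45],0],
  [[0,0,-25],0],
  [[0,0,-12.7],0],
  [[0,0,0],0],
  [[0,0,0],0],
])

```text
clock: 12.02
tool_pos: [444.8, 0.2, 331.0]
tcp_rot: [0.658, 0.753, 0.001, 0.001]
ft_force: [-0.1, -1.1, 0.4]
gripper_width: 1.004
grip_force: 0.0
```

Request:
step_arm([
  [[0,0,0],0],
  [[0,0,0],0],
  [[0,0,0],0],
  [[0,0,0],0],
  [[0,0,0],0],
  [[0,0,0],0],
  [[0,0,0],0],
], hand=1)

```text
clock: 12.9
tool_pos: [444.2, 0.2, 330.1]
tcp_rot: [0.659, 0.753, 0.0, 0.0]
ft_force: [1.1, -0.2, -0.3]
gripper_width: 0.106
grip_force: 59.4
```

The blue bin hangs on the left arm, with its tab at crop (73,255). The left end dips: knobs at (68,328) and (120,55). Now I'll lift red, moving in x first so it clears green.

Request:
step_arm([
  [[0,0,15],0],
  [[0,0,35],0],
  [[10,0,40],-1],
  [[25,0,40],-2],
  [[30,0,10],-2],
  [[20,-10,0],-2],
  [[10,-25,0],-0.6],
  [[1,-35,0],0],
  [[0,-30,0],0],
  [[0,-15,0],0],
  [[0,-6,0],0],
  [[0,0,0],0],
  [[0,0,0],0],
  [[0,0,0],0],
])

```text
clock: 14.65
tool_pos: [539.9, -120.0, 470.2]
tcp_rot: [0.707, 0.708, 0.0, -0.0]
ft_force: [0.2, 0.6, -4.5]
gripper_width: 0.108
grip_force: 59.2
```

```bash
cat >> h.py <<'E'
def red(c,roi):
    x0,y0,x1,y1=roi; im=c["image"][y0:y1,x0:x1]
    h=cv2.cvtColor(im,cv2.COLOR_RGB2HSV); m=((h[...,0]<8)|(h[...,0]>172))&(h[...,1]>150)&(h[...,2]>60)
    n,_,st,ce=cv2.connectedComponentsWithStats(m.astype(np.uint8))
    return [(tuple(np.round(ce[i]+[x0,y0],1)),int(st[i,4])) for i in range(1,n) if st[i,4]>5]
def force(n=12):
    F=[]
    for _ in range(n): read_camera("top"); F.append(monitor.get_state()["ft_force"])
    return np.mean(F,0),np.std(F,0)/np.sqrt(n)
E
python3 - <<'E'
from h import *
s,t=read_camera("side"),read_camera("top")
print(red(s,(190,105,235,225)),red(t,(180,105,360,140)))
print(monitor.get_state()["tool_pos"],force())
L,R=[tri([(s,a),(t,b)]) for a,b in[((202.7,209.3),(194.3,121.7)),((201.5,203.2),(192.3,118.8))]]
print(L,R)
E
```

```text
[((np.float64(219.7), np.float64(117.6)), 17), ((np.float64(220.9), np.float64(170.0)), 7), ((np.float64(209.1), np.float64(205.5)), 18), ((np.float64(202.2), np.float64(209.1)), 31)] [((np.float64(193.9), np.float64(121.4)), 33), ((np.float64(272.3), np.float64(133.7)), 7)]
[ 539.96393764 -120.24526016  470.13220666] (array([ 0.21754643, -0.10838207, -4.54910199]), array([0.15731358, 0.11441358, 0.1503428 ]))
(array([638.79675958, 132.50043013, 201.40591768]), [np.float64(0.2340285010911183), np.float64(0.28491893869759805)]) (array([638.7745604 , 134.02556807, 229.76192827]), [np.float64(0.18178331878288362), np.float64(0.22215061892788018)])
```

Request:
step_arm([
  [[10,7,-5],0],
  [[25,6,0],0],
  [[25,0,0],0],
  [[22,0,0],0],
  [[11,0,0],0],
  [[4.3,0,0],0],
  [[0,0,-5],0],
  [[0,0,-12],0],
  [[0,0,-10],0],
  [[0,0,-7],0],
  [[0,0,-5],0],
  [[0,0,-4],0],
  [[0,0,0],0],
  [[0,0,0],0],
])

```text
clock: 17.1
tool_pos: [637.3, -108.0, 422.4]
tcp_rot: [0.707, 0.707, -0.0, 0.0]
ft_force: [-0.7, -1.7, -0.2]
gripper_width: 0.113
grip_force: 59.6
```

Request:
step_arm([
  [[0,0,-3],0],
  [[0,0,-3],0],
  [[0,0,0],0],
  [[0,0,0],0],
])

```text
clock: 17.6
tool_pos: [637.4, -108.1, 416.3]
tcp_rot: [0.707, 0.707, 0.0, 0.001]
ft_force: [-0.2, -4.0, 1.8]
gripper_width: 0.107
grip_force: 59.9
```

Request:
step_arm([
  [[0,0,3],0],
  [[0,0,2],0],
  [[0,0,0],0],
  [[0,0,0],0],
  [[0,0,0],0],
])

```text
clock: 18.23
tool_pos: [637.4, -107.5, 420.8]
tcp_rot: [0.707, 0.707, 0.0, -0.0]
ft_force: [-0.0, 0.4, -1.4]
gripper_width: 0.112
grip_force: 59.7
```

```bash
python3 - <<'E'
from h import *
s,t=read_camera("side"),read_camera("top")
print(red(s,(190,105,235,225)),red(t,(180,105,360,140)))
a=cv2.resize(s["image"][100:270,180:310,::-1],None,fx=3,fy=3,interpolation=2)
b=cv2.resize(t["image"][90:260,180:310,::-1],None,fx=3,fy=3,interpolation=2)
cv2.imwrite("pics/b3.png",np.hstack([a,b]))
print(force(4))
E
```

```text
[((np.float64(222.0), np.float64(124.0)), 7), ((np.float64(209.9), np.float64(153.9)), 8), ((np.float64(217.6), np.float64(153.8)), 9), ((np.float64(221.9), np.float64(171.1)), 190), ((np.float64(207.3), np.float64(166.6)), 7), ((np.float64(201.2), np.float64(203.2)), 37), ((np.float64(208.8), np.float64(203.1)), 15)] [((np.float64(286.9), np.float64(113.6)), 41), ((np.float64(191.6), np.float64(118.2)), 32), ((np.float64(289.3), np.float64(130.8)), 179), ((np.float64(212.7), np.float64(125.8)), 6)]
(array([ 1.93598087, -0.28506638, -1.14998329]), array([0.13018393, 0.06895592, 0.26466694]))
```

View pics/b3.png

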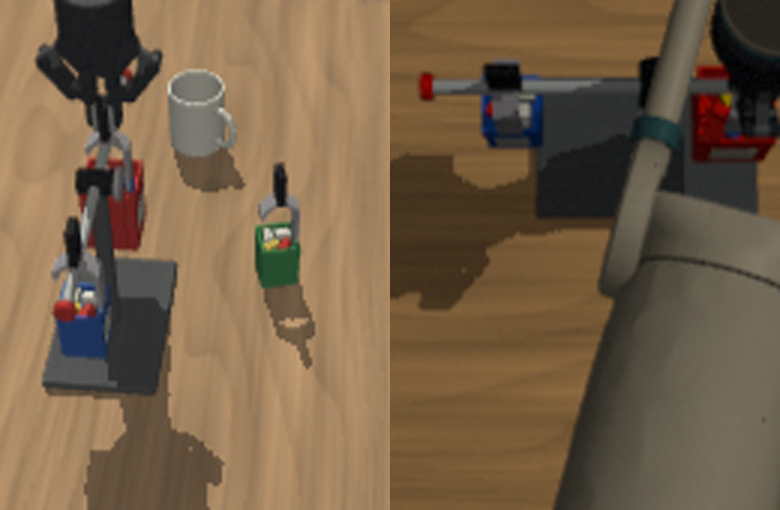

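The bar is level, and red carries about 3.3 N with its hook on the bar at crop (105,150). I'll lower it slightly more and release.

Request:
step_arm([
  [[0,0,-2],0],
  [[0,0,0],0],
  [[0,0,0],0],
])

```text
clock: 18.9
tool_pos: [637.4, -107.6, 419.2]
tcp_rot: [0.707, 0.707, 0.0, 0.0]
ft_force: [1.1, 1.1, 0.1]
gripper_width: 0.106
grip_force: 59.7
```

Request:
step_arm([
  [[0,0,0],0],
  [[0,0,0],0],
  [[0,0,0],0],
  [[0,0,0],0],
], hand=-1)

```text
clock: 19.4
tool_pos: [637.2, -107.9, 419.0]
tcp_rot: [0.707, 0.707, -0.0, -0.0]
ft_force: [-0.2, 0.1, -0.1]
gripper_width: 0.939
grip_force: 0.0
```

Request:
step_arm([
  [[0,0,20],0],
  [[0,0,30],0],
  [[0,0,20],0],
  [[-20,-3,0],3],
  [[-40,-6,0],5],
  [[-45,-7,0],5],
  [[-45,-7,0],3],
  [[-30,-4,0],2],
  [[-9,-2,0],0],
  [[0,0,0],0],
  [[0,0,0],0],
])

```text
clock: 20.78
tool_pos: [449.4, -136.9, 488.9]
tcp_rot: [0.588, 0.809, 0.0, 0.0]
ft_force: [0.3, -0.5, -0.3]
gripper_width: 0.999
grip_force: 0.0
```

```bash
python3 - <<'E'
from h import *
s,t=read_camera("side"),read_camera("top")
print(red(s,(190,105,235,225)),red(t,(180,105,360,140)))
print(force(6), monitor.get_state()["tool_pos"])
a=cv2.resize(s["image"][100:270,180:310,::-1],None,fx=3,fy=3,interpolation=2)
b=cv2.resize(t["image"][90:260,180:310,::-1],None,fx=3,fy=3,interpolation=2)
cv2.imwrite("pics/b4.png",np.hstack([a,b]))
E
```

```text
[((np.float64(220.6), np.float64(125.5)), 17), ((np.float64(210.0), np.float64(154.2)), 6), ((np.float64(217.6), np.float64(154.3)), 7), ((np.float64(221.7), np.float64(172.0)), 189), ((np.float64(206.9), np.float64(166.0)), 7), ((np.float64(209.8), np.float64(180.2)), 10), ((np.float64(200.8), np.float64(201.6)), 39), ((np.float64(208.8), np.float64(202.6)), 16)] [((np.float64(287.0), np.float64(113.5)), 44), ((np.float64(306.4), np.float64(113.7)), 7), ((np.float64(191.5), np.float64(117.9)), 35), ((np.float64(345.1), np.float64(118.8)), 37), ((np.float64(293.7), np.float64(130.5)), 263), ((np.float64(212.6), np.float64(125.5)), 10)]
(array([-0.05431068, -0.03796347, -0.03172361]), array([0.17481854, 0.14125843, 0.24769929])) [ 448.57083773 -136.76978969  488.86491315]
```

View pics/b4.png

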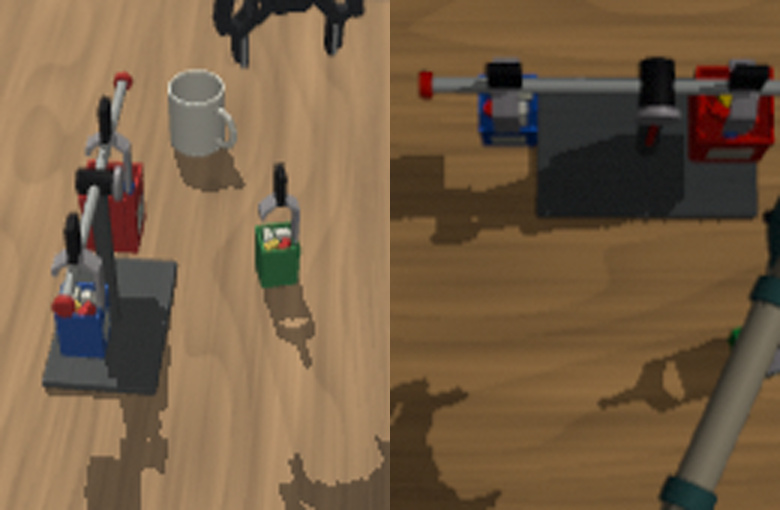

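Red and blue both hang free with the bar near level: knobs at about (200.8,201.6) and (220.6,125.5). Now I'll grasp green and compute the tilt.

Request:
step_arm([
  [[0,0,-30],0],
  [[0,0,-50],0],
  [[0,0,-50],0],
  [[0,0,-32],0],
  [[0,0,-17],0],
  [[0,0,0],0],
  [[0,0,0],0],
])

```text
clock: 22.05
tool_pos: [448.8, -137.0, 310.9]
tcp_rot: [0.588, 0.809, 0.0, 0.001]
ft_force: [-0.4, 0.1, -0.3]
gripper_width: 1.001
grip_force: 0.0
```

Request:
step_arm([
  [[0,0,0],0],
  [[0,0,0],0],
  [[0,0,0],0],
  [[0,0,0],0],
  [[0,0,0],0],
  [[0,0,0],0],
  [[0,0,0],0],
], hand=1)

```text
clock: 22.92
tool_pos: [448.4, -136.8, 310.2]
tcp_rot: [0.588, 0.809, 0.0, 0.0]
ft_force: [-0.6, 1.4, 2.2]
gripper_width: 0.104
grip_force: 59.8
```

```bash
python3 - <<'E'
from h import *
import pickle
C=pickle.load(open("c0.pkl","rb")); s,t=C["side"],C["top"]
print(red(s,(190,105,235,225)),red(t,(180,105,360,140)))
L0=tri([(s,(201.5,203.2)),(t,(192.3,118.8))])[0];R0=tri([(s,(220.8,125.5)),(t,(345.8,118.8))])[0]
s,t=read_camera("side"),read_camera("top")
print(red(s,(190,105,235,225)),red(t,(180,105,360,140)))
for a,b in[((200.8,201.6),(191.5,117.9))]: print("L",*tri([(s,a),(t,b)]))
for a,b in[((220.6,125.5),(345.1,118.8))]: print("R",*tri([(s,a),(t,b)]))
# tilt model: knob centre at pivot +-175*(cos,sin)
P=np.array([637.5,-41.5,230.3])
for q in(-.16,-.08,0,.04,.08): print(q,[np.round(proj(c,P+[k*.007*175,k*175*np.cos(q),k*175*np.sin(q)])[0],1) for c in(s,t) for k in(1,-1)])
E
```

```text
[((np.float64(220.5), np.float64(124.5)), 15), ((np.float64(220.6), np.float64(174.3)), 18), ((np.float64(201.0), np.float64(202.8)), 38)] [((np.float64(191.7), np.float64(118.0)), 36), ((np.float64(345.4), np.float64(118.0)), 36)]
[((np.float64(220.4), np.float64(125.6)), 16), ((np.float64(217.6), np.float64(154.3)), 7), ((np.float64(221.7), np.float64(172.1)), 187), ((np.float64(206.8), np.float64(166.1)), 8), ((np.float64(209.8), np.float64(180.2)), 10), ((np.float64(200.8), np.float64(201.6)), 39), ((np.float64(208.8), np.float64(202.6)), 16)] [((np.float64(287.0), np.float64(113.5)), 44), ((np.float64(306.4), np.float64(113.7)), 7), ((np.float64(191.5), np.float64(117.9)), 35), ((np.float64(345.1), np.float64(118.8)), 37), ((np.float64(293.7), np.float64(130.5)), 260), ((np.float64(212.4), np.float64(125.8)), 10)]
L [639.33411261 134.99404253 237.5031049 ] [np.float64(0.03792683381516758), np.float64(0.04637617864909063)]
R [ 636.34756717 -215.20935018  232.13068716] [np.float64(0.06122373412140929), np.float64(0.09152441106471747)]
-0.16 [array([202.5, 208.7]), array([220. , 119.5]), array([194.8, 121.9]), array([346.9, 116.1])]
-0.08 [array([201.9, 206. ]), array([220.3, 122.5]), array([193.4, 120.5]), array([346.5, 117.6])]
0 [array([201.4, 202.9]), array([220.7, 125.7]), array([192.5, 119. ]), array([345.5, 119.1])]
0.04 [array([201.1, 201.2]), array([220.8, 127.3]), array([192.2, 118.2]), array([344.9, 119.9])]
0.08 [array([200.9, 199.4]), array([220.9, 129. ]), array([192.1, 117.5]), array([344.1, 120.6])]
```

Request:
step_arm([
  [[0,0,15],0],
  [[0,0,35],0],
  [[5,10,40],-2],
  [[15,20,40],-4],
  [[20,30,14],-4],
  [[25,35,0],-4],
  [[20,35,0],-4],
  [[7,13,0],0],
  [[0,0,0],0],
  [[0,0,0],0],
  [[0,0,0],0],
])

```text
clock: 24.4
tool_pos: [539.8, 5.2, 454.1]
tcp_rot: [0.707, 0.707, -0.0, 0.0]
ft_force: [0.3, 0.2, -1.1]
gripper_width: 0.112
grip_force: 59.3
```

```bash
python3 - <<'E'
from h import *
s,t=read_camera("side"),read_camera("top")
print(force(12),monitor.get_state()["tool_pos"])
for n,p,q in(("red",(300,115),(180+105/3,100+100/3)),("blue",(218,115),(180+72/3,100+217/3))): print(n,atz(t,p,278),"side tab top",atz(s,q,282))
print(red(s,(190,105,235,225)))
# dark blobs (tabs) in the top picture
v=t["image"].max(2)[105:126,190:330]; n,_,st,ce=cv2.connectedComponentsWithStats((v<45).astype(np.uint8))
for i in range(1,n):
    if st[i,4]>15: print(np.round(ce[i]+[190,105],1),st[i,:],np.round(atz(t,ce[i]+[190,105],270)-[637.5,-41.5,0],1))
E
```

```text
(array([ 0.07071263, -0.06552058, -1.82158168]), array([0.19743164, 0.1329618 , 0.14894409])) [540.29492233   6.26574561 454.00438815]
red [ 633.95342092 -106.90993678  278.        ] side tab top [ 634.82021777 -110.29420909  282.        ]
blue [635.10396726  72.47506615 278.        ] side tab top [638.35509427  64.36462955 282.        ]
[((np.float64(220.6), np.float64(125.5)), 17), ((np.float64(210.0), np.float64(154.2)), 6), ((np.float64(217.6), np.float64(154.3)), 7), ((np.float64(221.7), np.float64(172.1)), 189), ((np.float64(206.9), np.float64(166.0)), 7), ((np.float64(209.8), np.float64(180.2)), 10), ((np.float64(200.9), np.float64(201.6)), 38), ((np.float64(208.8), np.float64(202.6)), 16)]
[204.8 114.3] [12  0  6 21 96] [  1.4 143.5 270. ]
[298.2 115.8] [102   0  14  21 119] [ -3.2 -62.3 270. ]
[277.8 117.8] [87  7  3 14 16] [ -7.4 -17.2 270. ]
```

Request:
step_arm([
  [[10,-4,0],0],
  [[25,-2.7,0],0],
  [[25,0,0],0],
  [[22,0,0],0],
  [[11,0,0],0],
  [[4.4,0,0],0],
  [[0,0,-5],0],
  [[0,0,-12],0],
  [[0,0,-8],0],
  [[0,0,-5],0],
  [[0,0,-3],0],
  [[0,0,0],0],
  [[0,0,0],0],
  [[0,0,0],0],
])

```text
clock: 26.85
tool_pos: [637.7, -0.5, 421.3]
tcp_rot: [0.707, 0.707, 0.0, 0.0]
ft_force: [0.1, -0.0, -1.3]
gripper_width: 0.108
grip_force: 59.5
```

Request:
step_arm([
  [[0,0,-2],0],
  [[0,0,0],0],
  [[0,0,0],0],
])

```text
clock: 27.22
tool_pos: [637.9, -0.4, 419.5]
tcp_rot: [0.707, 0.707, 0.001, 0.0]
ft_force: [0.9, 0.8, 1.6]
gripper_width: 0.106
grip_force: 59.8
```

Green is fully supported now, so I'll release it and retreat.

Request:
step_arm([
  [[0,0,0],0],
  [[0,0,0],0],
  [[0,0,0],0],
  [[0,0,0],0],
], hand=-1)

```text
clock: 27.72
tool_pos: [637.6, -0.5, 418.9]
tcp_rot: [0.707, 0.707, -0.0, -0.0]
ft_force: [0.5, 0.3, -0.1]
gripper_width: 0.943
grip_force: 0.0
```

Request:
step_arm([
  [[0,0,15],0],
  [[0,0,30],0],
  [[0,0,30],0],
  [[-20,0,0],0],
  [[-40,0,0],0],
  [[-45,0,0],0],
  [[-45,0,0],0],
  [[-40,0,0],0],
  [[-40,0,0],0],
  [[-20,0,0],0],
  [[0,0,0],0],
  [[0,0,0],0],
  [[0,0,0],0],
])

```text
clock: 29.35
tool_pos: [389.0, -0.6, 493.8]
tcp_rot: [0.707, 0.707, 0.0, -0.0]
ft_force: [-0.1, 0.0, -0.2]
gripper_width: 0.993
grip_force: 0.0
```

```bash
python3 - <<'E'
from h import *
for _ in range(3):
    s,t=read_camera("side"),read_camera("top"); print(red(s,(190,105,235,225)),red(t,(180,105,360,140)))
a=cv2.resize(s["image"][100:270,180:310,::-1],None,fx=3,fy=3,interpolation=2)
b=cv2.resize(t["image"][90:260,180:310,::-1],None,fx=3,fy=3,interpolation=2)
cv2.imwrite("pics/b5.png",np.hstack([a,b]))
E
```

```text
[((np.float64(220.6), np.float64(124.2)), 15), ((np.float64(217.7), np.float64(153.7)), 10), ((np.float64(222.8), np.float64(170.0)), 163), ((np.float64(213.3), np.float64(184.2)), 11), ((np.float64(201.2), np.float64(203.3)), 37), ((np.float64(208.9), np.float64(203.0)), 16)] [((np.float64(287.5), np.float64(113.6)), 42), ((np.float64(307.0), np.float64(113.5)), 12), ((np.float64(345.4), np.float64(118.0)), 36), ((np.float64(191.5), np.float64(118.4)), 31), ((np.float64(295.0), np.float64(130.1)), 266), ((np.float64(246.2), np.float64(126.0)), 13)]
[((np.float64(220.6), np.float64(124.2)), 15), ((np.float64(217.7), np.float64(153.7)), 10), ((np.float64(222.8), np.float64(170.1)), 162), ((np.float64(213.3), np.float64(184.2)), 11), ((np.float64(201.2), np.float64(203.3)), 37), ((np.float64(208.8), np.float64(203.1)), 15)] [((np.float64(287.6), np.float64(113.6)), 41), ((np.float64(307.0), np.float64(113.5)), 12), ((np.float64(345.4), np.float64(118.0)), 36), ((np.float64(191.5), np.float64(118.4)), 31), ((np.float64(295.0), np.float64(130.1)), 265), ((np.float64(246.2), np.float64(126.0)), 13)]
[((np.float64(220.6), np.float64(124.2)), 15), ((np.float64(217.7), np.float64(153.7)), 10), ((np.float64(222.7), np.float64(170.1)), 160), ((np.float64(213.3), np.float64(184.2)), 11), ((np.float64(201.2), np.float64(203.3)), 37), ((np.float64(208.8), np.float64(203.1)), 15)] [((np.float64(287.5), np.float64(113.6)), 42), ((np.float64(307.0), np.float64(113.5)), 12), ((np.float64(345.4), np.float64(118.0)), 36), ((np.float64(191.5), np.float64(118.4)), 31), ((np.float64(295.1), np.float64(130.1)), 265), ((np.float64(246.2), np.float64(126.0)), 13)]
```

View pics/b5.png

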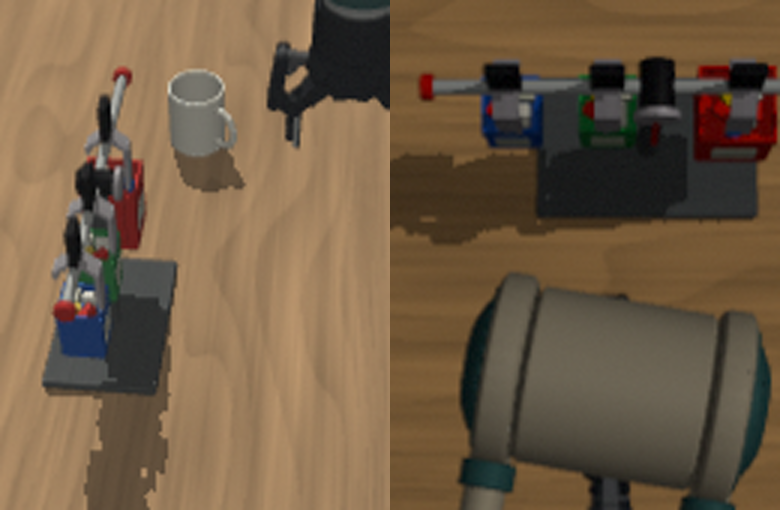

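All three bins hang free and the bar is at rest. The knobs have moved by no more than 0.5 px from the bare, spring-centred bar, which puts the tilt at about -0.01 rad. I'm handing in.

```bash
python3 -c "
from cell import workorder
print(workorder.finish_job())"
```

```text
the job is handed in; nothing more can be done
None
```

I hung the blue bin, then red, then green, in the required order, and handed the job in at about 30 s; at hand-in the bar was at rest about 0.01 rad from level by the cameras, and the judge's verdict was not returned.

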